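Bond heat sinks in the shuttle press: load, bolt, torque to the first click

ROBOT

A 7-joint arm with a two-finger parallel gripper is mounted at the origin on the work surface; the furniture and walls round the work are solid. World frame = base frame: x ahead of the robot, y to its left, z up, the work surface at z = 0. Lengths are in m, angles in rad, forces in N, time in s.
With the tool pointing down it reaches from about 0.4 to 0.9 m from the base axis. Payload 5.6 kg.
Tool frame: the origin (TCP) lies midway between the tips of the shut fingers; the grasp point (between the pads) lies 19 mm behind it; z points along the fingers, y is the line along which they close (so a half turn about z gives the same grasp; the last joint's range is limited). The gripper opens to 92 mm and grips with 3 to 60 N. Pads are 20 mm wide; open, the fingers measure 128 mm over their backs; the gripper's body (75 mm by 189 mm) begins 69 mm behind the grasp point.
Start: joints at [1.236, 0.468, -0.012, 1.603, 0.006, 1.071, -0.056], TCP at [0.187, -0.623, 0.215] pointing down, gripper open.
Joint ranges: [-2.53, 2.53], [-0.31, 2.02], [-1.57, 1.55], [0.28, 2.44], [-1.29, 4.43], [0.15, 1.84], [-2.92, 2.92]. Speed limits (rad/s): [2.57, 2.57, 3.14, 3.14, 3.14, 3.14, 3.14].

INTERFACE

Orientations are given as a 3x3 rotation matrix whose columns are the frame's x, y, z axes.
In Python, from station import env, effector, solver, viewer, workorder, search_frame, tip_of gives the robot as it stands. Calls block until the motion is done:
- env.reach(position, orientation): joint-space move of the TCP to a pose.
- env.movel(position, frame=None, rate=0.15): straight line of the TCP; frame=None keeps the orientation; rate is the mean speed in m/s.
- env.goto_joints(angles): joint-space move.
- effector.release() and effector.grasp(squeeze=None): open the fingers fully, or close them until they stop; squeeze is the grip in N (None keeps the last).
- env.pause(seconds).
- solver.inverse_kinematics(position, orientation): joint angles nearest the present ones, or None.
- env.sense(): the state.
- viewer.read_camera(name): name is "scene" or "top" or "wrist"; returns (picture, depth): 400x640x3 uint8, red, green, blue; 400x640 float32, m along the optical axis (not along the pixel's ray), 0 where there is no reading.
- viewer.camera_info(name): a dict with "intrinsics" (3x3 intrinsics, pixels), "eye" and "rotation" of the camera in the world; the wrist camera has in their place "T_tool_cam" (4x4, takes a point from camera to tool coordinates, whose origin is the TCP and whose axes are the flange's). Camera axes: x right, y up, looking along -z (the intrinsics and any distortion apply to the point x, -y, -z); pixel columns grow to the right and rows downward; lengths in m; the calibration is good to about 2 mm. A picture is of the moment at which its call begins: read the wrist's pose just before it. camera_info takes no time and is no camera call.
A pose or a line that the arm cannot do raises env.PlanningError and nothing moves.
- workorder.finish_job(): hands the job in; it is judged then, once.
Trained networks look in the newest picture that a camera, given by its name, has taken for a name from the list of things; names that differ only in an ending like _2 or _b are one class to them, and where a whole thing is asked for, a point or a joint stands for the part that bears it (a point fixed in the world has none). Each returns a list of dicts, best first, with "score" (0 to 1); they miss things now and then, are a little off and sometimes report something else, mostly with a low value. They report only what shows in the picture. A call takes as long as a camera call. They do not tell look-alikes from the thing itself.
- search_frame(camera, name): "at" ([x, y, z] in m, in world coordinates, good to about 4 mm: the middle of the surface that is visible of it).
- tip_of(camera, name): "at" ([x, y, z] in m, in world coordinates, good to about 4 mm: a listed point, or the origin of a listed thing).
The state is a dict: "t": time; "joint_positions": joint angles; "joint_velocities": joint speeds; "tau": joint torques, N m; "ee_pos": TCP position; "tcp_rot": TCP orientation; "wrist_force": force on the tool from outside, world axes, zero at the start; "moment": the same for the moment, N m; "gripper_width": finger opening in m; "grasp_force": force on a finger pad.
Only numpy, scipy, OpenCV 4.12 (cv2) and the standard library are available. Lean on these libraries where they do the work, as an engineer would, in place of code of your own. Each camera call takes 0.05 s, during which the arm holds its last target. There are 200 camera calls.

TASK

Bond the heat sinks to the display module in the shuttle press: draw the bolt, pull the empty shuttle out to its stop, stand every heat sink from the blue mat upright in a pocket of its own, push the shuttle fully home under the press and slide the bolt fully into its keeper. Then swing the torque lever clockwise until it first gives way with a click and stop there without tightening any further, so that the sinks stay clamped with the shuttle home, the bolt shot and the lever let go. Leave the other things on the table where they are.

Things in the scene. Friction and masses are not known exactly. Their poses are not given: they have to be found in the camera images.
- press: shuttle press fixed to the table: grey base plate 390 (its own x) by 445 mm (its own y) with two steel rails 32 mm high along its y, and over them a blue portal (two posts and a cross beam along its x, 60 mm wide, 120 to 150 mm above the table). Origin on the table straight under the axis of the press spindle, in the middle of the beam; its x points away from the robot, its y to the left, within about 0.1 rad. The loading station lies 190 mm along +y from the origin
- shuttle (a joint): how far the shuttle is drawn out, m, along the press's +y: 0 = fully home under the press (where it is at the start), 0.19 = out at the stop, at the loading station. The aluminium shuttle carries one display module, face down, held by clips; it slides with about 3 N of friction and stays where it is left. Never move it with the bolt shot
- shuttle_knob (a point): black mushroom knob (25 mm across, 25 mm high, on a steel stem of 16 mm) standing upright on the shuttle's left edge, for pulling and pushing it; the point lies on its axis 70 mm above the table, 13 mm below its top
- bolt (a joint): position of the barrel bolt on the shuttle, m: 0 = drawn back, 0.032 = shot fully into the keeper; it slides along the press's +x (away from the robot) into the keeper bracket on the far rail, with about 2 N of friction. It starts nearly fully shot
- bolt_knob (a point): red knob of the barrel bolt (19 mm across, 22 mm high, upright, on a stem); the point lies on its axis 71 mm above the table, 11 mm below its top. It rides on the shuttle's left edge, 150 mm or more beyond the black knob
- pocket_1 (a point): pocket 1 of the black template on the module: its floor's centre, the top of a white thermal pad, 40 mm above the table; rides with the shuttle. 62 mm (along the press's x) by 88 mm (along its y), 5 mm deep; a sink's fins run along the press's y. The pockets are in a row along the press's x, at -110, -42, +42, +110 mm; the module's rim and middle bar are 48 mm above the table. Any pocket takes any sink
- pocket_2 (a point): pocket 2 of the black template on the module: its floor's centre, the top of a white thermal pad, 40 mm above the table; rides with the shuttle. 62 mm (along the press's x) by 88 mm (along its y), 5 mm deep; a sink's fins run along the press's y. The pockets are in a row along the press's x, at -110, -42, +42, +110 mm; the module's rim and middle bar are 48 mm above the table. Any pocket takes any sink
- pocket_3 (a point): pocket 3 of the black template on the module: its floor's centre, the top of a white thermal pad, 40 mm above the table; rides with the shuttle. 62 mm (along the press's x) by 88 mm (along its y), 5 mm deep; a sink's fins run along the press's y. The pockets are in a row along the press's x, at -110, -42, +42, +110 mm; the module's rim and middle bar are 48 mm above the table. Any pocket takes any sink
- pocket_4 (a point): pocket 4 of the black template on the module: its floor's centre, the top of a white thermal pad, 40 mm above the table; rides with the shuttle. 62 mm (along the press's x) by 88 mm (along its y), 5 mm deep; a sink's fins run along the press's y. The pockets are in a row along the press's x, at -110, -42, +42, +110 mm; the module's rim and middle bar are 48 mm above the table. Any pocket takes any sink
- sink_1: aluminium heat sink about 140 g: a base flange 56 mm (its own x) by 80 mm (its own y) and 6 mm thick, with a block of fins 32 mm across (x) and 80 mm long (y) standing on its middle up to 48 mm above the underside; origin at the centre of its underside, z up. Four look alike; two to four of them are there. They stand upright on the blue mat at the left at the start (mat 2 mm thick) and are gripped across the 32 mm of fins; turned half round they fit as well
- sink_2: aluminium heat sink about 140 g: a base flange 56 mm (its own x) by 80 mm (its own y) and 6 mm thick, with a block of fins 32 mm across (x) and 80 mm long (y) standing on its middle up to 48 mm above the underside; origin at the centre of its underside, z up. Four look alike; two to four of them are there. They stand upright on the blue mat at the left at the start (mat 2 mm thick) and are gripped across the 32 mm of fins; turned half round they fit as well
- sink_3: aluminium heat sink about 140 g: a base flange 56 mm (its own x) by 80 mm (its own y) and 6 mm thick, with a block of fins 32 mm across (x) and 80 mm long (y) standing on its middle up to 48 mm above the underside; origin at the centre of its underside, z up. Four look alike; two to four of them are there. They stand upright on the blue mat at the left at the start (mat 2 mm thick) and are gripped across the 32 mm of fins; turned half round they fit as well
- sink_4: aluminium heat sink about 140 g: a base flange 56 mm (its own x) by 80 mm (its own y) and 6 mm thick, with a block of fins 32 mm across (x) and 80 mm long (y) standing on its middle up to 48 mm above the underside; origin at the centre of its underside, z up. Four look alike; two to four of them are there. They stand upright on the blue mat at the left at the start (mat 2 mm thick) and are gripped across the 32 mm of fins; turned half round they fit as well
- spindle_axis (a point): point on the vertical axis of the press spindle, at the lever's height, 184 mm above the table
- lever_grip (a point): middle of the lever's round red grip (23 mm thick, 64 mm long, centred 184 mm above the table, from 82 to 146 mm from the spindle axis); this point is 115 mm from the axis. The lever is horizontal, above the beam; at the start it points roughly along the press's -y and it is swung clockwise as seen from above, passing over the beam's near half, by pushing on the grip
- spindle (a joint): turn of the spindle, rad, clockwise from above: 0 = fully raised, at most 1.9. It lowers the rubber-faced press plate (280 mm along the press's x by 70 mm) by 8 mm a radian; raised, the plate is 94 mm above the table, 6 mm over seated sinks. Turning takes about 0.35 N m (3 N on the grip), rising once the plate bears on the sinks; friction holds it where it is left
- lever (a joint): give of the torque lever against the spindle, rad: 0 = not clicked. At about 0.82 N m (7 N on the grip) the lever gives way: this value runs to its stop at 0.14 while the force drops to 1 or 2 N (that is the click). If it is pushed on against that stop the press is overtightened; let go, it springs back to 0
- platen (a joint): compression of the disc springs between spindle and press plate, m: 0 = not bearing, about 0.0037 to 0.0045 when the lever clicks for the first time; stays when the lever is let go
- carton: bystander: small cardboard carton 60x90x42 mm at the back left; leave it
- solder: bystander: green spool of solder wire, 62 mm across, at the back left; leave it
- mug: bystander: yellow and blue mug at the right; leave it
- meter: bystander: yellow and black multimeter at the right; leave it
Not all that is in view belongs to the job. What is shaped like the sink_1 but black is not meant.

How it is judged:
By the outcome, as a careful person would: the job done as asked, in the order asked, and still so for the second after the job is handed in, with the robot touching nothing.
Of sink_1, sink_2, sink_3, sink_4 only 2 to 4 are there at a start; the rules pass over those that are not, and their reading is None.
At some moment in a run one of sink_1, sink_2, sink_3, sink_4 may be knocked a few centimetres aside while the robot is not near it.
It also fails if it takes over 210 s, if anything falls off the work surface, if the arm or the gripper's body presses on something with over 40 N, if the wrist force passes 120 N, or if a joint passes its speed limit or range.

## Working session

There is one attempt and no reset: what is moved stays moved. The work goes in short steps, each a Python script; the robot and the scene stay as the last script left them, time stands still between calls to the robot, and variables do not carry over. Pictures are saved under pics/ and viewed, at most 14 in all, crops included, and the job is handed in when it is done.

```bash
mkdir -p pics; ls
cat > h.py <<'E'
import numpy as np, cv2
from station import env, effector, solver, viewer, workorder, search_frame, tip_of
def snap(cam,fn=None):
    p,d=viewer.read_camera(cam)
    if fn: cv2.imwrite('pics/'+fn,p[:,:,::-1])
    return p,d
def R(a):  # tool down, closing axis y at angle a from world x axis (xy plane)
    y=np.array([np.cos(a),np.sin(a),0]); z=np.array([0,0,-1.]); return np.column_stack([np.cross(y,z),y,z])
def cloud(cam,d):
    i=viewer.camera_info(cam);K=i["intrinsics"]
    v,u=np.mgrid[:d.shape[0],:d.shape[1]]
    c=np.stack([(u-K[0][2])/K[0][0]*d,-(v-K[1][2])/K[1][1]*d,-d],-1)
    return c@np.array(i["rotation"]).T+np.array(i["eye"])
E
python3 - <<'E'
from h import *
np.set_printoptions(precision=4,suppress=True)
s=env.sense();print(s['t'],s['ee_pos'],s['tcp_rot'],s['gripper_width'])
for c in('top','scene'):
    p,d=snap(c,c+'0.png'); print(c,viewer.camera_info(c))
    for n in['shuttle_knob','bolt_knob','pocket_1','sink_1','spindle_axis','lever_grip','press']:
        print(n,[(np.round(r['at'],4),round(r['score'],2)) for r in tip_of(c,n)])
E
```

```text
pics
0.0 [ 0.1867 -0.622   0.2137] [[ 0.9577  0.2876 -0.0007]
 [ 0.2876 -0.9577  0.0016]
 [-0.0002 -0.0018 -1.    ]] 0.09224196274804364
top {'intrinsics': array([[510.5234,   0.    , 317.8953],
       [  0.    , 510.5234, 199.4621],
       [  0.    ,   0.    ,   1.    ]]), 'eye': array([-0.4211,  0.328 ,  1.3597]), 'rotation': array([[-0.3632,  0.7173, -0.5946],
       [-0.9317, -0.2846,  0.2258],
       [-0.0072,  0.636 ,  0.7717]])}
shuttle_knob [(array([ 0.482 , -0.0782,  0.0729]), 0.73)]
bolt_knob [(array([ 0.6561, -0.0937,  0.0713]), 0.68)]
pocket_1 [(array([ 0.6703, -0.1996,  0.0366]), 0.82), (array([ 0.5224, -0.1878,  0.0383]), 0.74), (array([ 0.4535, -0.1853,  0.0384]), 0.65), (array([ 0.5977, -0.1987,  0.0387]), 0.58)]
sink_1 [(array([0.4667, 0.2489, 0.0036]), 0.91), (array([ 0.5663,  0.3781, -0.0009]), 0.64), (array([ 0.2749, -0.2082, -0.0013]), 0.58)]
spindle_axis [(array([ 0.5585, -0.1938,  0.1853]), 0.8)]
lever_grip [(array([ 0.544 , -0.3066,  0.1856]), 0.57)]
press [(array([ 0.5628, -0.1945, -0.0003]), 0.94), (array([ 0.5593, -0.1909,  0.1818]), 0.38), (array([ 0.4786,
[... 275 characters left out ...]
  0.2426, -0.5363],
       [-0.0251,  0.8961,  0.4432]])}
shuttle_knob [(array([ 0.4795, -0.0793,  0.0681]), 0.69), (array([ 0.5676,  0.3812, -0.0014]), 0.26)]
bolt_knob []
pocket_1 [(array([ 0.4509, -0.185 ,  0.0409]), 0.87), (array([ 0.6706, -0.2004,  0.0402]), 0.77), (array([ 0.5229, -0.1943,  0.0379]), 0.6)]
sink_1 [(array([ 0.2731, -0.2093, -0.0005]), 0.96), (array([0.4687, 0.2451, 0.0022]), 0.87), (array([0.5706, 0.381 , 0.0024]), 0.62), (array([ 0.4786, -0.0813,  0.0679]), 0.62)]
spindle_axis [(array([ 0.5594, -0.1923,  0.1855]), 0.66), (array([ 0.4801, -0.0815,  0.0644]), 0.19)]
lever_grip [(array([ 0.541 , -0.307 ,  0.1822]), 0.77)]
press [(array([ 0.5618, -0.1977, -0.0003]), 0.72)]
```

View pics/top0.png

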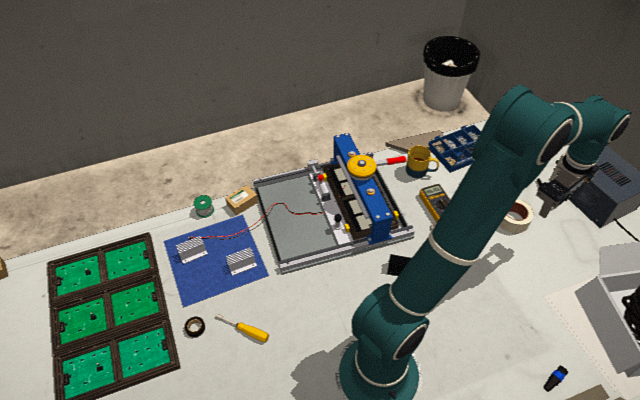

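View pics/scene0.png

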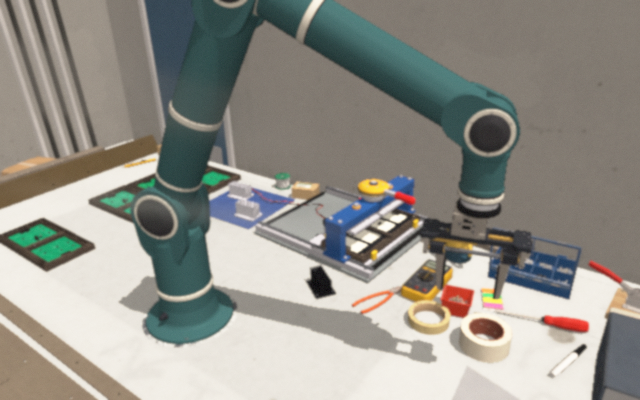

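Top view: two sinks on the mat, at (190,250) and (242,262). The black look-alike is at (398,265), right of the near rail. The networks' points agree with the given heights and spacings, with a press yaw of about -0.07. Next I move closer.

```bash
cat >> h.py <<'E'
def look(names,fn=None,cam='wrist'):
    p,d=snap(cam,fn)
    for n in names: print(n,[(np.round(r['at'],4),round(r['score'],2)) for r in tip_of(cam,n) if r['score']>.3])
    return p,d
def st(tag=''):
    s=env.sense();print(tag,round(s['t'],1),np.round(s['ee_pos'],4),'w',round(s['gripper_width'],4),'F',np.round(s['wrist_force'],1),'g',round(s['grasp_force'],1));return s
E
python3 - <<'E'
from h import *
s=env.sense()
env.movel([0.187,-0.622,0.40]) if solver.inverse_kinematics([0.187,-0.622,0.40],s['tcp_rot']) is not None else print('no up')
env.reach([0.56,-0.06,0.36],R(-0.07)); st()
print(viewer.camera_info('wrist'))
look(['bolt_knob','shuttle_knob','pocket_1'],'w1.png')
env.reach([0.50,0.27,0.40],R(0.3)); st()
look(['sink_1'],'w2.png')
E
```

```text
4.6 [ 0.56   -0.0615  0.3599] w 0.092 F [0.3 0.5 0.1] g 0.0
{'intrinsics': array([[320.3839661 ,   0.        , 314.77291645],
       [  0.        , 320.3839661 , 203.86650694],
       [  0.        ,   0.        ,   1.        ]]), 'T_tool_cam': array([[ 4.11493951e-04,  9.66346580e-01,  2.57243306e-01,
         7.19459923e-02],
       [ 9.99999786e-01, -5.28417069e-04,  3.85394536e-04,
         2.13726321e-04],
       [ 5.08356446e-04,  2.57243092e-01, -9.66346591e-01,
        -1.69348410e-01],
       [ 0.00000000e+00,  0.00000000e+00,  0.00000000e+00,
         1.00000000e+00]])}
bolt_knob [(array([ 0.6555, -0.0894,  0.0677]), 0.63)]
shuttle_knob [(array([ 0.4795, -0.0778,  0.07  ]), 0.56), (array([ 0.5186, -0.1932,  0.0382]), 0.49)]
pocket_1 [(array([ 0.4529, -0.184 ,  0.0394]), 0.96), (array([ 0.518 , -0.1909,  0.036 ]), 0.95), (array([ 0.6026, -0.1953,  0.0378]), 0.58), (array([ 0.6726, -0.2038,  0.0389]), 0.57)]
 6.1 [0.5011 0.2682 0.3996] w 0.0918 F [ 0.1 -0.3 -0.4] g 0.0
sink_1 [(array([0.5646, 0.3807, 0.0015]), 0.88), (array([0.4661, 0.2474, 0.0068]), 0.68)]
```

View pics/w1.png

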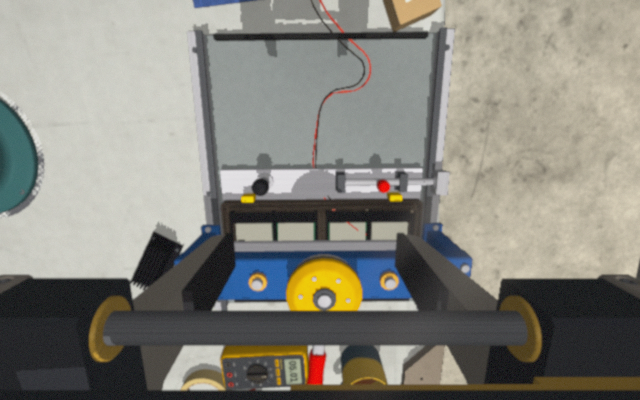

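View pics/w2.png

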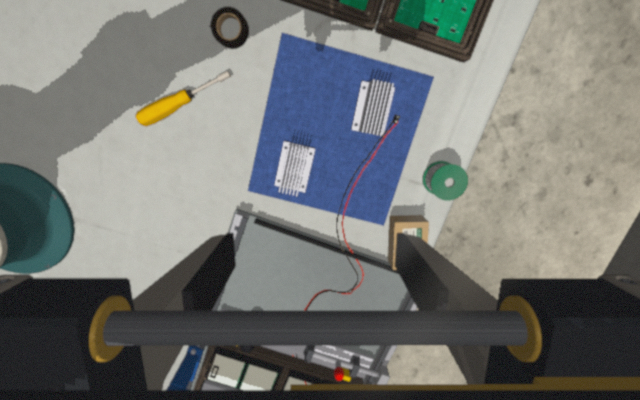

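w1: black knob at (261,186), red knob at (383,186), with the bolt brackets around it and the keeper at (440,180). w2: two silver sinks at (295,168) and (373,107). Next I get the sink yaws and the bracket heights from depth.

```bash
cat >> h.py <<'E'
def wcloud():
    s=env.sense();p,d=viewer.read_camera('wrist');i=viewer.camera_info('wrist');K=i["intrinsics"];T=i["T_tool_cam"]
    v,u=np.mgrid[:d.shape[0],:d.shape[1]]
    c=np.stack([(u-K[0][2])/K[0][0]*d,-(v-K[1][2])/K[1][1]*d,-d],-1)
    w=(c@T[:3,:3].T+T[:3,3])@np.array(s['tcp_rot']).T+np.array(s['ee_pos']); w[d==0]=np.nan
    return p,w
def sinks(w,guesses,zr=(0.035,0.062)):
    out=[]
    for g in guesses:
        m=(np.hypot(w[...,0]-g[0],w[...,1]-g[1])<0.065)&(w[...,2]>zr[0])&(w[...,2]<zr[1])
        q=w[m]; r=cv2.minAreaRect((q[:,:2]*1000).astype(np.float32)); (cx,cy),(a,b),t=r
        t=np.radians(t)+(0 if a<b else np.pi/2)  # short-side (own x) direction
        t=(t+np.pi/2)%np.pi-np.pi/2
        print('sink c',round(cx/1000,4),round(cy/1000,4),'size',round(min(a,b),1),round(max(a,b),1),'xdir',round(t,3),'ztop',round(np.median(q[:,2]),4),len(q)); out.append((cx/1000,cy/1000,t))
    return out
E
python3 - <<'E'
from h import *
p,w=wcloud(); np.save('w2.npy',w); sinks(w,[(.565,.381),(.466,.248)])
env.reach([0.56,-0.06,0.36],R(-0.07)); p,w=wcloud(); np.save('w1.npy',w)
yaw=-0.07;o=np.array([.5605,-.1935]);ex=np.array([np.cos(yaw),np.sin(yaw)]);ey=np.array([-ex[1],ex[0]])
X=(w[...,:2]-o)@ex;Y=(w[...,:2]-o)@ey
for n,(x,y) in dict(black=(-87,108),red=(90,108)).items():
    m=(abs(X-x/1000)<.025)&(abs(Y-y/1000)<.025)&(w[...,2]>.07)&(w[...,2]<.1); print(n,np.nanmean(X[m]),np.nanmean(Y[m]),np.nanmax(w[m][:,2]),m.sum(),np.nanmean(w[m],0))
for y in (90,100,110,120,130):
    print(y,[int(1000*np.nan_to_num(np.nanmax(np.where((abs(X-x/1000)<.004)&(abs(Y-y/1000)<.004),w[...,2],-1)))) for x in range(0,200,8)])
E
```

```text
sink c 0.567 0.3808 size 32.2 79.7 xdir 0.111 ztop 0.0478 1000
sink c 0.4685 0.2473 size 31.9 80.7 xdir 0.062 ztop 0.049 527
black -0.08924296846823114 0.10931834978279616 0.08450073660974905 231 [ 0.47912162 -0.07820746  0.07943787]
red 0.08798865118974929 0.11066652585437184 0.08229076425632181 136 [ 0.6560135  -0.08925867  0.0784592 ]
90 [27, 26, 26, 26, 26, 26, 26, 26, 26, 26, 27, 27, 26, 49, 50, 50, 47, 27, 26, 27, 26, 52, 60, 60, 59]
100 [27, 27, 27, 52, 52, 27, 25, 26, 26, 27, 78, 80, 78, -1000, 26, 52, 52, 25, 25, 26, 26, 59, 60, 60, 59]
110 [27, 27, 26, 52, 53, 46, 46, 45, 46, 46, 80, 82, 81, 45, 47, 53, 52, 45, 46, 46, 45, 59, 60, 60, 60]
120 [26, 27, 26, 51, 53, 443, 27, 26, 26, 26, 71, 78, 76, 27, 26, 52, 53, 27, 26, 27, 26, 59, 60, 60, 59]
130 [25, 25, 24, 25, 417, 454, 24, 25, 26, 27, 25, 25, 24, 26, 26, 27, 26, 27, 24, 26, 25, 56, 60, 60, -1000]
```

```bash
cat >> h.py <<'E'
yaw=-0.07;o=np.array([.5605,-.1935]);ex=np.array([np.cos(yaw),np.sin(yaw)]);ey=np.array([-ex[1],ex[0]])
def P(x,y,z): return np.r_[o+x*ex+y*ey,z]
def creep(d,dist,fmax,step=0.003,rate=0.04):
    "straight along unit xy d until resisting force rises past fmax"
    d=np.r_[d,0.]; s0=env.sense(); p0=np.array(s0['ee_pos']); f0=np.array(s0['wrist_force'])@d; f=0;fs=[]
    n=int(np.ceil(dist/step))
    for k in range(1,n+1):
        env.movel(p0+d*min(dist,k*step),rate=rate); s=env.sense(); f=-(np.array(s['wrist_force'])@d-f0); fs.append(round(f,1))
        if f>fmax: break
    print('creep moved',round((np.array(s['ee_pos'])-p0)@d,4),'f',fs); return s
E
python3 - <<'E'
from h import *
b=np.array([.656,-.0897])
env.reach(np.r_[b,.15],R(yaw)); env.movel(np.r_[b,.060],rate=.1); st()
effector.grasp(15); st('g')
creep(-ex,0.036,10); st('drawn')
effector.release(); st('rel')
p=np.array(env.sense()['ee_pos']); env.movel(np.r_[p[:2],.16])
k=np.array([.4793,-.0785])
env.reach(np.r_[k,.15],R(yaw)); look(['bolt_knob','shuttle_knob'],'w3.png')
E
```

```text
9.5 [ 0.6566 -0.0896  0.0607] w 0.0922 F [ 0.7  1.1 -0.4] g 0.0
g 10.6 [ 0.6564 -0.0897  0.06  ] w 0.0173 F [ 1.3 -0.1 -2.1] g 15.0
creep moved 0.0285 f [np.float64(-0.0), np.float64(-1.0), np.float64(-0.2), np.float64(-0.4), np.float64(-1.7), np.float64(-0.4), np.float64(-0.2), np.float64(-1.1), np.float64(-0.1), np.float64(5.6), np.float64(14.4)]
drawn 13.4 [ 0.6279 -0.0879  0.0602] w 0.018 F [ 15.6  -2.9 -12.6] g 15.0
rel 14.5 [ 0.6235 -0.0874  0.06  ] w 0.0916 F [-0.5 -1.  -0.3] g 0.0
bolt_knob [(array([ 0.6242, -0.0873,  0.0664]), 0.8)]
shuttle_knob [(array([ 0.479 , -0.0775,  0.0678]), 0.72)]
```

View pics/w3.png

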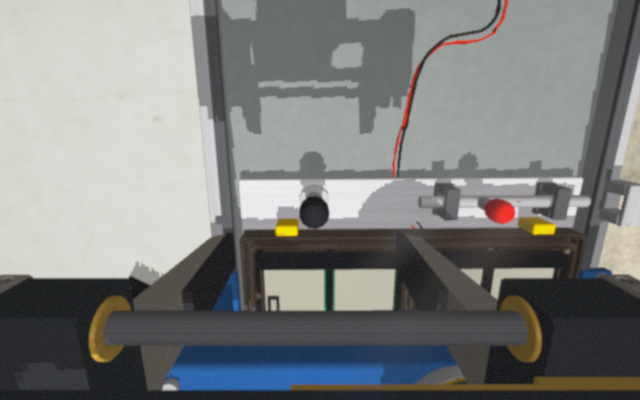

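The bolt is drawn: its tip at (590,202) is clear of the keeper at (620,200), and I felt the stop. Next is pulling the shuttle.

Run:
```python
from h import *
k=np.array([.479,-.0785])
env.movel(np.r_[k,.056],rate=.1); effector.grasp(20); st('g')
s=env.sense();p=np.array(s['ee_pos'])
creep(ey,0.02,12,step=.01); 
env.movel(p+np.r_[ey*.175,0],rate=.08); st('175')
creep(ey,0.03,10); st('stop')
effector.release(); s=st('rel'); p=np.array(s['ee_pos'])
env.movel(np.r_[p[:2],.2])
env.reach(P(0,.16,.36),R(yaw)); look(['bolt_knob','shuttle_knob','pocket_1'],'w4.png')
p,w=wcloud(); np.save('w4.npy',w)
```

```text
g 18.3 [ 0.4784 -0.0785  0.0559] w 0.0232 F [-2.3  0.6  1.7] g 20.0
creep moved 0.0207 f [np.float64(0.4), np.float64(0.1)]
175 21.2 [0.4895 0.0962 0.0559] w 0.0233 F [-5.  -1.7  6.7] g 20.0
creep moved 0.0152 f [np.float64(-0.7), np.float64(-0.4), np.float64(-0.9), np.float64(-1.3), np.float64(-0.4), np.float64(6.6), np.float64(13.6)]
stop 22.9 [0.4905 0.1113 0.0558] w 0.0233 F [ -4.7 -15.4  13.1] g 20.0
rel 24.0 [0.491  0.1171 0.0559] w 0.0914 F [-0.1 -0.9  0.1] g 0.0
bolt_knob [(array([0.6339, 0.1007, 0.0685]), 0.97)]
shuttle_knob [(array([0.4925, 0.1108, 0.0681]), 0.72)]
pocket_1 [(array([ 0.6854, -0.0108,  0.0383]), 0.82), (array([0.4608, 0.0005, 0.041 ]), 0.78), (array([ 0.5333, -0.0019,  0.0394]), 0.77)]
```

View pics/w4.png

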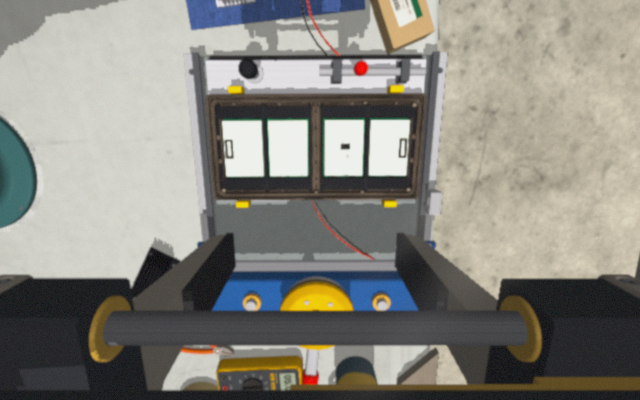

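The shuttle is out by 0.19 m, and the white pads sit at columns 243, 288, 343 and 388 on row 149. I'll fit their centres from the image and refine the press frame.

Run:
```python
from h import *
p=cv2.imread('pics/w4.png'); w=np.load('w4.npy')
m=(p.min(2)>170).astype(np.uint8); m[:110]=0;m[190:]=0;m[:,:215]=0;m[:,418:]=0
m=cv2.morphologyEx(m,cv2.MORPH_CLOSE,np.ones((25,5)))
n,l,s,c=cv2.connectedComponentsWithStats(m); C=[]
for i in range(1,n):
    if s[i][4]<800: continue
    q=w[l==i]; q=q[np.isfinite(q[:,0])]
    (cx,cy),sz,t=cv2.minAreaRect((q[:,:2]*1000).astype(np.float32)); print(s[i],round(cx,1),round(cy,1),np.round(sz,1),round(t,2),np.round(np.median(q,0),4)); C.append([cx,cy])
C=np.array(sorted(C)); v=C[-1]-C[0]; print('yaw',np.arctan2(v[1],v[0]),np.diff(C,axis=0),C.mean(0))
```

```text
[ 222  121   42   56 2136] 463.5 1.7 [83.6 57.7] 86.47 [0.4641 0.004  0.0392]
[ 268  120   40   56 2148] 531.7 -1.0 [82.5 58.1] 86.14 [ 5.323e-01 -1.000e-04  3.910e-02]
[ 325  120   39   56 2142] 616.6 -7.3 [84.  58.1] 86.48 [ 0.616  -0.0047  0.0391]
[ 369  120   41   56 2128] 683.4 -11.8 [83.8 58.2] 86.39 [ 0.6831 -0.0094  0.0391]
yaw -0.061081727038275205 [[68.12487793 -2.68321228]
 [84.94744873 -6.33918762]
 [66.80371094 -4.42473602]] [573.81488037  -4.59746361]
```

```bash
sed -i 's/^yaw=-0.07;o=np.array(\[.5605,-.1935\])/yaw=-0.062;o=np.array([.5620,-.1938])/' h.py
cat >> h.py <<'E'
def pick(g,fn=None):
    env.reach([g[0],g[1]-.09,.30],R(0.06)); p,w=wcloud()
    if fn: cv2.imwrite('pics/'+fn,p[:,:,::-1])
    x,y,t=sinks(w,[g])[0]
    env.reach([x,y,.13],R(t)); env.movel([x,y,.018],rate=.1); effector.grasp(25); s=st('grip')
    env.movel([x,y,.16],rate=.15); st('lift')
def place(px):
    T=P(px,.19,.16); env.reach(T,R(yaw)); env.movel(P(px,.19,.066),rate=.1); s=env.sense(); fz0=s['wrist_force'][2]; z=.066
    while z>.0535:
        z-=.0015; env.movel(P(px,.19,z),rate=.03); s=env.sense()
        if s['wrist_force'][2]-fz0>5: break
    st('down')
E
python3 - <<'E'
from h import *
pick((.4685,.2473)); place(-.110); snap('wrist','w5.png')
E
```

```text
sink c 0.4684 0.2481 size 31.0 79.1 xdir 0.07 ztop 0.049 858
grip 30.2 [0.4685 0.2482 0.018 ] w 0.0321 F [ 0.8  0.9 -0.5] g 25.0
lift 31.3 [0.4678 0.2476 0.1591] w 0.0317 F [-0.2 -0.7 -2.6] g 25.0
down 35.1 [0.4642 0.0027 0.0559] w 0.0318 F [-1.4  0.2  5.2] g 25.0
```

View pics/w5.png

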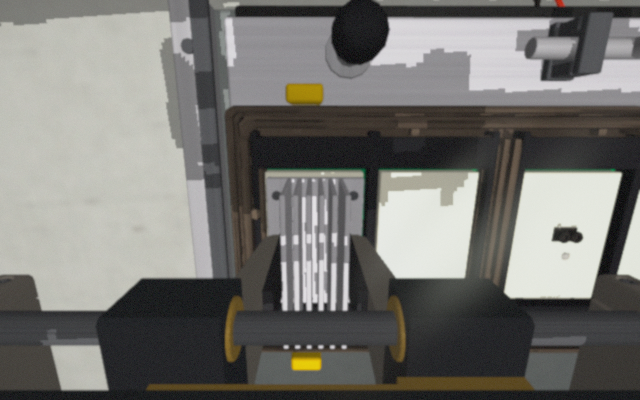

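The first sink's flange lies inside the pocket at (315,185), and the contact height matches a seated sink. I'll release it and fetch the second.

Run:
```python
from h import *
effector.release(); p=np.array(env.sense()['ee_pos']); env.movel(np.r_[p[:2],.17])
pick((.567,.3808),'w6.png'); place(.110); st()
effector.release(); p=np.array(env.sense()['ee_pos']); env.movel(np.r_[p[:2],.2])
env.reach(P(0,.16,.36),R(yaw)); p,w=wcloud(); cv2.imwrite('pics/w7.png',p[:,:,::-1])
for r in sinks(w,[P(-.11,.19,0)[:2],P(.11,.19,0)[:2]],(.07,.1)): 
    v=np.array(r[:2])-o; print('press frame',v@ex,v@ey,r[2]-yaw)
look(['sink_1','bolt_knob','shuttle_knob'])
```

```text
sink c 0.5675 0.3809 size 31.9 79.9 xdir 0.111 ztop 0.0489 920
grip 41.4 [0.5676 0.3809 0.018 ] w 0.0316 F [ 0.3  0.3 -0.5] g 25.0
lift 42.5 [0.5671 0.3803 0.1588] w 0.0314 F [ 0.1  0.5 -1.1] g 25.0
down 47.1 [ 0.6839 -0.0109  0.0559] w 0.0319 F [-4.  -0.8 10.3] g 25.0
 47.1 [ 0.6839 -0.0109  0.0559] w 0.0319 F [-4.  -0.8 10.3] g 25.0
sink c 0.4638 0.002 size 32.7 80.3 xdir -0.066 ztop 0.0851 1528
sink c 0.6832 -0.0111 size 32.7 79.0 xdir -0.062 ztop 0.0851 1516
press frame -0.11009474773794642 0.1893372215755539 -0.0043101811399373635
press frame 0.10960417251291805 0.1898204021147767 -0.00029839527384228903
sink_1 [(array([ 0.2756, -0.2042,  0.0035]), 0.95), (array([0.4603, 0.004 , 0.0411]), 0.91), (array([ 0.6804, -0.0079,  0.0399]), 0.78)]
bolt_knob [(array([0.6378, 0.102 , 0.0693]), 0.69)]
shuttle_knob [(array([0.4932, 0.1133, 0.0662]), 0.61), (array([ 0.5355, -0.003 ,  0.0371]), 0.5)]
```

View pics/w7.png

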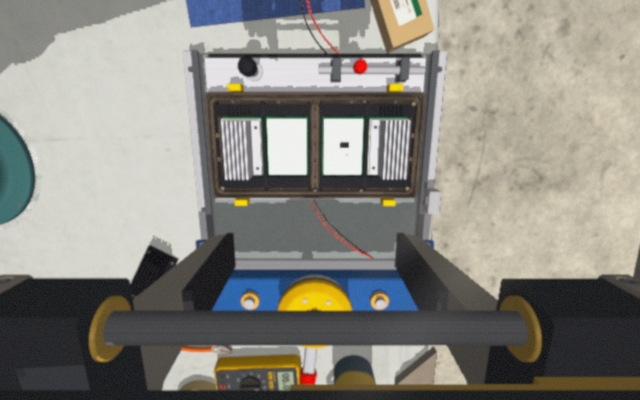

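Both sinks sit squarely in pockets 1 and 4, with level tops and less than 1 mm offset. Next I push the shuttle home.

Run:
```python
from h import *
k=P(-.09,.30,.056)
env.reach(np.r_[k[:2],.16],R(yaw)); env.movel(k,rate=.1); effector.grasp(20); s=st('g'); p=np.array(s['ee_pos'])
env.movel(p-np.r_[ey*.178,0],rate=.07); st('178')
creep(-ey,.022,18,step=.002); st('home')
effector.release(); s=st('rel'); p=np.array(s['ee_pos']); env.movel(np.r_[p[:2],.16])
env.reach(P(.06,.11,.16),R(yaw)); look(['bolt_knob','shuttle_knob'],'w8.png')
p,w=wcloud(); m=(np.hypot(*(w[...,:2]-P(.057,.11,0)[:2]).transpose(2,0,1))<.025)&(w[...,2]>.07)&(w[...,2]<.1); print(np.nanmean(w[m],0),m.sum())
```

```text
g 53.5 [0.4905 0.1112 0.056 ] w 0.0234 F [-1.8 -0.3  1.5] g 20.0
178 56.2 [ 0.4792 -0.0667  0.0559] w 0.0237 F [-4.2  1.5  3.3] g 20.0
creep moved 0.012 f [np.float64(0.7), np.float64(0.6), np.float64(0.3), np.float64(-0.0), np.float64(0.5), np.float64(1.7), np.float64(6.3), np.float64(9.8), np.float64(13.8), np.float64(19.6)]
home 58.7 [ 0.4785 -0.0787  0.056 ] w 0.0231 F [-3.1 21.1  0.6] g 20.0
rel 59.8 [ 0.4779 -0.0866  0.0559] w 0.092 F [-0.4  0.4  0.2] g 0.0
bolt_knob [(array([ 0.623 , -0.0861,  0.0672]), 0.68)]
shuttle_knob [(array([ 0.4794, -0.0772,  0.0657]), 0.77)]
[ 0.62797879 -0.08725506  0.07864498] 400
```

View pics/w8.png

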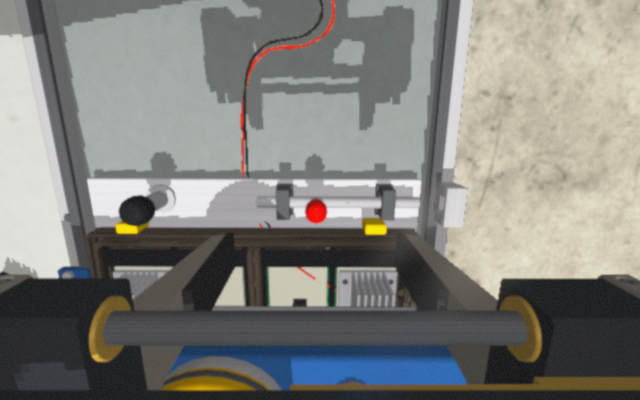

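The shuttle is home (stop felt, knob back at its start point), and the bolt lines up with the keeper at (450,203). Now I shoot the bolt.

Run:
```python
from h import *
b=np.array([.6275,-.0877])
env.movel(np.r_[b,.16]); env.movel(np.r_[b,.060],rate=.1); effector.grasp(20); st('g')
creep(ex,.042,16,step=.002); st('shot')
effector.release(); s=st('rel'); p=np.array(s['ee_pos']); env.movel(np.r_[p[:2],.20])
env.reach(P(.0,.16,.36),R(yaw)); look(['bolt_knob','shuttle_knob','lever_grip','spindle_axis'])
snap('top','top1.png');look(['lever_grip','spindle_axis','bolt_knob'],cam='top');look(['lever_grip','spindle_axis','bolt_knob'],'sc1.png',cam='scene')
```

```text
g 64.0 [ 0.6281 -0.0877  0.06  ] w 0.0177 F [ 2.6 -0.2 -2.4] g 20.0
creep moved 0.0322 f [np.float64(3.1), np.float64(5.0), np.float64(4.2), np.float64(3.8), np.float64(2.8), np.float64(4.2), np.float64(3.7), np.float64(4.0), np.float64(3.6), np.float64(4.1), np.float64(2.9), np.float64(4.0), np.float64(4.8), np.float64(3.3), np.float64(2.8), np.float64(3.3), np.float64(9.6), np.float64(14.7), np.float64(20.7)]
shot 68.7 [ 0.6603 -0.0898  0.0597] w 0.0175 F [-18.2  -0.3  12.2] g 20.0
rel 69.9 [ 0.666  -0.0901  0.06  ] w 0.0917 F [0.1 0.4 0.7] g 0.0
bolt_knob [(array([ 0.6559, -0.0879,  0.0668]), 0.83)]
shuttle_knob [(array([ 0.483 , -0.0744,  0.0695]), 0.98)]
lever_grip [(array([ 0.5421, -0.3021,  0.1802]), 0.79)]
spindle_axis [(array([ 0.5639, -0.1894,  0.1866]), 0.56)]
lever_grip [(array([ 0.7248,  0.3032, -0.0009]), 0.59)]
spindle_axis [(array([ 0.5599, -0.1905,  0.1847]), 0.58), (array([ 0.6584, -0.0934,  0.0676]), 0.46)]
bolt_knob [(array([ 0.4784, -0.0793,  0.0724]), 0.66), (array([ 0.6595, -0.0909,  0.0671]), 0.65), (array([ 0.5212, -0.1866,  0.0383]), 0.33)]
lever_grip [(array([ 0.5413, -0.3053,  0.1854]), 0.61), (array([ 0.4568, -0.1853,  0.0404]), 0.4)]
spindle_axis [(array([ 0.5632, -0.192 ,  0.1853]), 0.66)]
bolt_knob []
```

The bolt is fully shot (0.0322 m of travel). Before pushing the lever I check for obstacles around its sweep, using a scene view and depth.

Run:
```python
from h import *
p,d=viewer.read_camera('scene'); w=cloud('scene',d)
X=(w[...,:2]-o)@ex;Y=(w[...,:2]-o)@ey
for x in range(-160,161,20):
    print(x,[int(1000*np.nanmax(np.where((abs(X-x/1000)<.01)&(abs(Y-y/1000)<.01)&(d>0),w[...,2],-.001))) for y in range(-200,41,20)])
m=(np.hypot(X,Y)<.16)&(w[...,2]>.165)&(w[...,2]<.2)&(p[...,0]>130)&(p[...,1]<70)&(p[...,2]<70)
q=w[m]; print('red',m.sum(),q.min(0),q.max(0),q.mean(0)); c=q.mean(0)[:2]-o; print(np.hypot(*c),np.arctan2(c[1],c[0]))
cv2.imwrite('pics/sc2.png',cv2.resize(p[140:300,240:480,::-1],None,fx=3,fy=3))
```

```text
-160 [9, 2, 4, 3, 14, 36, 46, 50, 149, 153, 153, 151, -1]
-140 [2, 3, 3, 1, 27, 28, 51, 49, 143, 151, 152, 151, 147]
-120 [-1, 3, 1, 2, 13, 29, 51, 50, 138, 152, 152, 153, -1]
-100 [2, 2, 2, 5, 19, 29, 50, 50, 145, 155, 166, 153, -1]
-80 [0, 5, 2, 3, 15, 30, 48, 47, 149, 159, 162, 153, 148]
-60 [-1, 2, 3, 1, 21, 31, 49, 50, 142, 153, 183, 152, -1]
-40 [-1, 2, 3, 2, 16, 29, 49, 48, 188, 196, 197, 194, 185]
-20 [-1, 2, 2, 196, 195, 196, 194, 190, 194, 196, 199, 198, 195]
0 [-1, 2, 2, 188, 192, 193, 195, 189, 195, 197, 204, 199, 196]
20 [2, 3, 2, 2, 28, 32, 48, 49, 196, 198, 198, 196, 194]
40 [2, 2, 1, 2, 27, 29, 50, 49, 142, 190, 194, 193, -1]
60 [3, 1, 1, 2, 22, 32, 49, 49, 138, 138, 44, 42, -1]
80 [88, 1, 4, 2, 14, 29, 49, 50, 145, 156, 163, 48, -1]
100 [1, 2, 2, 3, 13, 46, 49, 48, 146, 152, 150, 50, -1]
120 [-1, 3, 4, 1, 22, 42, 50, 46, 140, 153, 152, 151, -1]
140 [-1, 1, 3, 3, 21, 28, 48, 48, 142, 152, 151, 150, -1]
160 [-1, -1, 0, 1, 36, 39, 46, 47, 149, 155, 154, 150, 147]
red 112 [ 0.52482784 -0.33822499  0.18062053] [ 0.54630867 -0.27810034  0.19663061] [ 0.53482525 -0.31017294  0.18915776]
0.11950367029609543 -1.800199923663244
```

View pics/sc2.png

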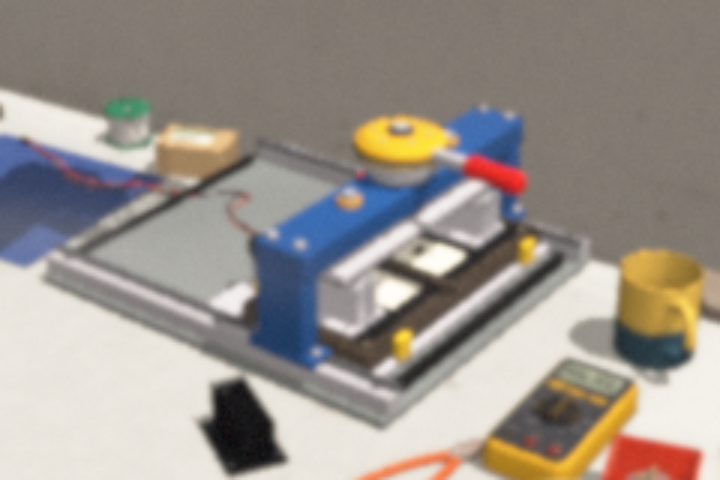

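Everything is clear: hub top about 0.20 m, beam cap nuts about 0.163 m, mug about 0.09 m. The lever is at angle about -1.75. I close the fingers, approach on the +x side at TCP z=0.174 and push in small monitored steps.

```bash
cat > push.py <<'E'
from h import *
A=o; r=.115; Z=.174
def pose(th,off=.0215):
    u=np.array([np.cos(th),np.sin(th)]); t=np.array([np.sin(th),-np.cos(th)])
    return np.r_[A+r*u-off*t,Z],R(th+np.pi)
def ft(th,n=4):
    t=np.array([np.sin(th),-np.cos(th)]);f=[]
    for _ in range(n): f.append(-np.array(env.sense()['wrist_force'])[:2]@t); env.pause(.01)
    q=np.array(env.sense()['ee_pos'])
    return np.mean(f), q
def ang(q):  # tool's real angle, for the nominal offset
    v=q[:2]-A; return np.arctan2(v[1],v[0])-np.arctan2(.0215,.115)
E
python3 - <<'E'
from push import *
effector.grasp(5); st('shut')
th=-1.75+.26; p,Rm=pose(th); env.reach(np.r_[p[:2],.30],Rm); print(np.round(env.sense()['joint_positions'],2))
env.movel(p,rate=.1); f0,q=ft(th,8); print('f0',f0)
end=-1.75-.55; log=[]
while th>end:
    th-=.03; p,Rm=pose(th); env.movel(p,Rm,rate=.06); f,q=ft(th,2); log.append((round(th,2),round(float(f),1),round(float(ang(q)),3)))
    if f>6: break
print(log); st()
E
```

```text
shut 73.9 [ 0.5719 -0.0341  0.36  ] w 0.0006 F [ 0.9  0.3 -0. ] g 0.0
[ 1.16  0.8  -1.3   1.41  0.77  1.5   1.54]
f0 0.07699398209500166
[(-1.52, 0.1, -1.52), (-1.55, 0.5, -1.55), (-1.58, -0.2, -1.58), (-1.61, 0.0, -1.609), (-1.64, 0.5, -1.639), (-1.67, -0.0, -1.669), (-1.7, -0.4, -1.699), (-1.73, -0.0, -1.73), (-1.76, 0.6, -1.758), (-1.79, 1.3, -1.788), (-1.82, 0.8, -1.82), (-1.85, 2.0, -1.851), (-1.88, 1.2, -1.881), (-1.91, 1.0, -1.911), (-1.94, 0.7, -1.941), (-1.97, 2.0, -1.971), (-2.0, 1.2, -2.001), (-2.03, 0.7, -2.031), (-2.06, 0.9, -2.061), (-2.09, 1.9, -2.091), (-2.12, 1.8, -2.121), (-2.15, 1.6, -2.151), (-2.18, 1.3, -2.181), (-2.21, 1.5, -2.211), (-2.24, 1.5, -2.241), (-2.27, 2.0, -2.271), (-2.3, 1.2, -2.302), (-2.33, 1.1, -2.332)]
 84.5 [ 0.4982 -0.292   0.1739] w 0.0005 F [-0.1 -0.6  0.8] g 0.6
```

Run:
```python
from push import *
p,d=look(['lever_grip'],cam='scene'); cv2.imwrite('pics/sc3.png',cv2.resize(p[140:300,240:480,::-1],None,fx=3,fy=3))
th=-2.33; log=[]
while th>-2.62:
    th-=.02; p,Rm=pose(th); env.movel(p,Rm,rate=.06); 
    t=np.array([np.sin(th),-np.cos(th)]); a=-np.array(env.sense()['wrist_force'])[:2]@t
    f,q=ft(th,3); log.append((round(th,2),round(float(a),1),round(float(f),1),round(float(np.hypot(*(q[:2]-pose(th)[0][:2])))*1000,1)))
    if f>5: break
print(log); st()
```

```text
lever_grip [(array([ 0.4837, -0.2747,  0.1833]), 0.63)]
[(-2.35, 1.4, 1.9, 0.0), (-2.37, 2.0, 1.8, 0.2), (-2.39, 2.4, 2.1, 0.2), (-2.41, 2.0, 2.1, 0.1), (-2.43, 2.7, 3.1, 0.1), (-2.45, 2.5, 3.0, 0.1), (-2.47, 3.3, 2.9, 0.1), (-2.49, 3.0, 3.1, 0.2), (-2.51, 3.6, 3.4, 0.1), (-2.53, 3.5, 3.3, 0.1), (-2.55, 3.3, 3.8, 0.1), (-2.57, 3.4, 3.0, 0.2), (-2.59, 3.4, 3.4, 0.2), (-2.61, 4.5, 4.5, 0.1), (-2.63, 5.0, 4.5, 0.2)]
 88.7 [ 0.4721 -0.269   0.174 ] w 0.0002 F [-0.9 -4.5 -0.6] g 1.9
```

View pics/sc3.png

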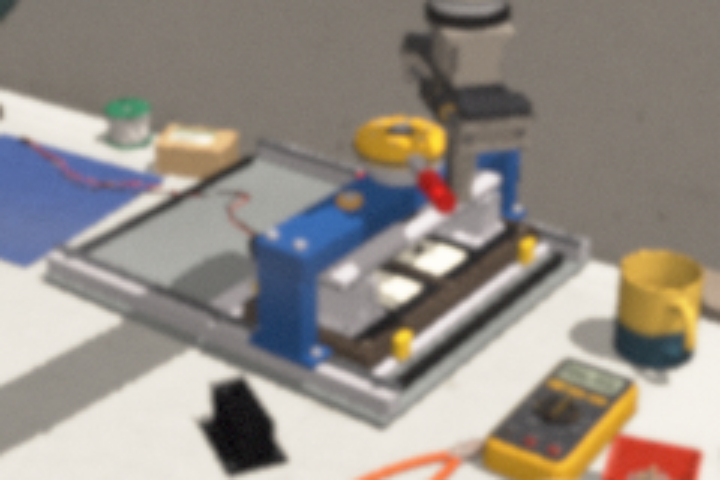

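The lever (red grip at (437,190) in the crop) follows the tool and the force is rising as the plate bears. I continue in fine steps and stop on the drop.

Run:
```python
from push import *
th=-2.63; log=[]; mx=0; why='range'
while th>-3.25:
    th-=.010; p,Rm=pose(th); env.movel(p,Rm,rate=.05)
    f,q=ft(th,5); mx=max(mx,f); log.append((round(th,2),round(float(f),1)))
    if mx>4.5 and f<mx-2.5: why='click'; break
    if f>9: why='too hard'; break
print(why,log); st()
```

```text
click [(-2.64, 4.6), (-2.65, 5.0), (-2.66, 4.8), (-2.67, 4.8), (-2.68, 5.0), (-2.69, 4.7), (-2.7, 5.3), (-2.71, 5.2), (-2.72, 5.2), (-2.73, 5.0), (-2.74, 5.8), (-2.75, 5.5), (-2.76, 5.5), (-2.77, 5.8), (-2.78, 5.4), (-2.79, 6.0), (-2.8, 5.8), (-2.81, 6.1), (-2.82, 5.9), (-2.83, 5.8), (-2.84, 5.5), (-2.85, 5.8), (-2.86, 6.3), (-2.87, 5.9), (-2.88, 5.9), (-2.89, 5.9), (-2.9, 6.7), (-2.91, 6.8), (-2.92, 6.8), (-2.93, 6.7), (-2.94, 6.5), (-2.95, 6.9), (-2.96, 6.1), (-2.97, 5.9), (-2.98, 4.9), (-2.99, 4.7), (-3.0, 4.0)]
 99.5 [ 0.4507 -0.2312  0.1739] w 0.0003 F [-3.  -5.3  1.2] g 2.0
```

The peak was 6.9 N at -2.95 and the force is now falling, so the lever is giving way. I follow it through the give (up to 0.14 rad at 1–2 N) and stop at the low force or at any rise.

Run:
```python
from push import *
th=-3.0; log=[]; mn=9; why='range'
while th>-3.085:
    th-=.006; p,Rm=pose(th); env.movel(p,Rm,rate=.04)
    f,q=ft(th,6); mn=min(mn,f); log.append((round(th,3),round(float(f),1)))
    if f>mn+1.3: why='rise'; break
    if f<1.3: why='low'; break
print(why,log); st()
```

```text
low [(-3.006, 4.1), (-3.012, 3.3), (-3.018, 3.3), (-3.024, 2.5), (-3.03, 2.3), (-3.036, 1.8), (-3.042, 1.1)]
 101.6 [ 0.4498 -0.2265  0.174 ] w 0.0006 F [-0.4 -1.2 -1.3] g 0.6
```

Run:
```python
from push import *
th=-3.042; log=[]; mn=9; why='range'
while th>-3.088:
    th-=.004; p,Rm=pose(th); env.movel(p,Rm,rate=.04)
    f,q=ft(th,6); mn=min(mn,f); log.append((round(th,3),round(float(f),1)))
    if f>mn+1 or f>2.3: why='rise'; break
print(why,log); st()
```

```text
rise [(-3.046, 2.4)]
 101.9 [ 0.4497 -0.2264  0.1741] w 0.0008 F [ 0.6 -2.  -1.2] g 1.2
```

Run:
```python
from push import *
print(ft(-3.046,30)[0])
th=-3.046; log=[]; why='range'
while th>-3.088:
    th-=.003; p,Rm=pose(th); env.movel(p,Rm,rate=.04)
    f,q=ft(th,20); log.append((round(th,3),round(float(f),2)))
    if f>2.6: why='rise'; break
print(why,log); st()
```

```text
2.7197134535167353
rise [(-3.049, 4.58)]
 102.6 [ 0.4497 -0.2262  0.1741] w 0.0006 F [ 1.2 -4.8 -1.6] g 2.5
```

A real rise shows the give is used up, at only 4.6 N, well under the 7 N needed to turn the spindle. I stop here, back away and check.

Run:
```python
from push import *
th=-3.049
for k in range(8):
    th+=.05; p,Rm=pose(th); env.movel(p,Rm,rate=.08)
    if k in(2,4,7): print(round(th,2),ft(th,6)[0])
env.movel(np.r_[p[:2],.32]); st('up')
look(['lever_grip'],cam='scene'); 
env.reach(P(0.0,.16,.36),R(yaw)); look(['bolt_knob','shuttle_knob','lever_grip','spindle_axis'],'w9.png')
p,d=look(['lever_grip','sink_1'],cam='scene'); cv2.imwrite('pics/sc4.png',cv2.resize(p[140:300,240:480,::-1],None,fx=3,fy=3)); st()
```

```text
-2.9 -0.3023915214150212
-2.8 -0.10677925974615947
-2.65 -0.1555447624232202
up 105.8 [ 0.4703 -0.2671  0.3191] w 0.0004 F [ 0.1 -0.1 -0.3] g 0.0
lever_grip [(array([ 0.4465, -0.2184,  0.1826]), 0.94)]
bolt_knob [(array([ 0.6563, -0.0893,  0.069 ]), 0.83)]
shuttle_knob [(array([ 0.4817, -0.0781,  0.0675]), 0.74)]
lever_grip []
spindle_axis [(array([ 0.5624, -0.1916,  0.1836]), 0.87)]
lever_grip [(array([ 0.4473, -0.218 ,  0.186 ]), 0.7)]
sink_1 [(array([ 0.2742, -0.2078,  0.0013]), 0.9), (array([ 0.455 , -0.1878,  0.0392]), 0.62), (array([ 0.6758, -0.2008,  0.0406]), 0.54)]
 107.3 [ 0.5718 -0.0348  0.3599] w 0.0005 F [-0.5  0.4  0.4] g 0.0
```

View pics/sc4.png

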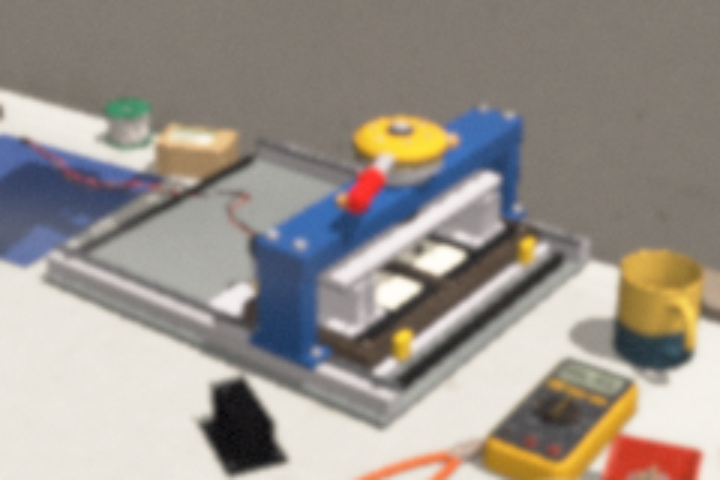

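View pics/w9.png

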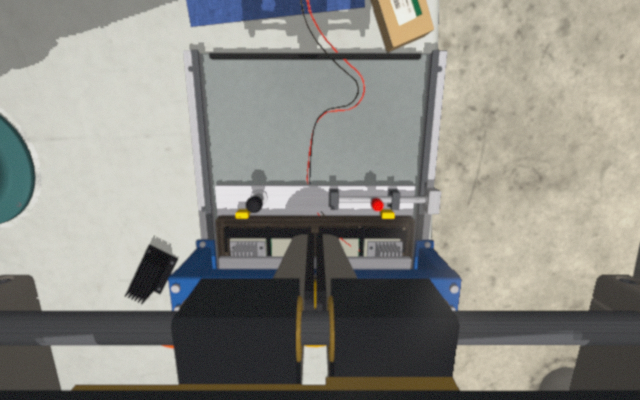

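The plate is on both sinks, the bolt is in the keeper, and the lever sprang back to about -2.93, which is the click angle, so there was no extra tightening. I'm handing it in.

```bash
python3 -c "
from h import *
print(workorder.finish_job())"
```

```text
the job is handed in; nothing more can be done
None
```

The job is handed in: both heat sinks from the mat are clamped in pockets 1 and 4, the shuttle is home, the bolt is fully shot, and the lever was stopped at its first click and let go. After the click I followed the lever's give to its stop, touching it at about 4.6 N.

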